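Put the alignment lasers away upright

ROBOT

A 6-joint arm with a two-finger parallel gripper is mounted at the origin on the work surface. World frame = base frame: x ahead of the robot, y to its left, z up, the work surface at z = 0. Lengths are in m, angles in degrees, forces in N, time in s.
With the tool pointing down it reaches from about 0.35 to 0.775 m from the base axis. Payload 7.3 kg.
Tool frame: the origin (TCP) lies on the centre line of the jaws, within the pads' length; the fingertips stand 22 mm ahead of it and the grasp point (between the pads) lies 3 mm ahead of it; z points along the fingers, y is the line along which they close (so a half turn about z gives the same grasp; the last joint's range is limited). The gripper opens to 92 mm and grips with 3 to 60 N. Pads are 19 mm wide; open, the fingers measure 130 mm over their backs; the gripper's body (75 mm by 190 mm) begins 47 mm behind the grasp point.
Start: joints at [-77.865, 19.595, 87.324, -0, 73.075, -8.365], TCP at [0.184, -0.492, 0.249] pointing down, gripper open.
Joint ranges: [-145.02, 145.02], [-44.19, 115.74], [2.07, 154.8], [-57.11, 237.11], [16.16, 152.29], [-177.93, 177.93]. Speed limits (degrees/s): [147.25, 147.25, 180, 180, 180, 180].

INTERFACE

Orientations are given as [roll, pitch, yaw] about the fixed x, y, z axes, in that order (R = Rz(yaw) Ry(pitch) Rx(roll)).
In Python, from workcell import ctrl gives the robot as it stands.
- The arm moves only by the tool arm_command, never from a script. Its arguments are lists of equal length, an entry for each row: "xyz": the shift along the tool's x, y, z normalised to -1 to 1, where 1 is 50 cm, a list of three; "rotation": the turn, a rotation vector about the tool's x, y, z normalised to -1 to 1, where 1 is 2 pi rad, a list of three. In form: {"xyz": [[tx, ty, tz], ...], "rotation": [[ax, ay, az], ...]}. A call has 1 to 8 rows; each row shifts and turns the commanded pose from where the row before left it, along the tool's axes as they then stand; what a row does not reach is not made up. A row lasts 1/8 s, in which the tool goes at most 62.5 mm and 10.7 degrees, less where a joint would pass 70% of its speed; a pose out of reach is approached as far as the arm can. A call with a number of a shift or a turn outside -1 to 1 is refused whole. A call with a gripper value outside its range is refused whole. "hand" is the finger opening in mm, from 0 to 91.8, set as the call begins (left out, the last holds). The fingers move at their own pace and stop on an object; "newtons" is the grip in N (left out, the last holds). Time passes only in rows, so rows that do not move let the fingers close. It gives the time, the measured TCP pose, the force, the opening and the grip force at its end, in the units of the state.
- ctrl.read_state(): the state, without advancing time (a new reading comes with each control period).
- ctrl.read_camera(name): name is "side" or "top"; returns a dict with "color" (384x512x3 uint8, red, green, blue), "mtx" (3x3 intrinsics, pixels), "D" ([k1, k2, p1, p2, k3] as OpenCV has them; the pictures are not rectified), "T" (4x4, takes a point from camera to world coordinates). Camera axes: x right, y down, z forward; pixel columns grow to the right and rows downward; lengths in m; the calibration is good to about 2 mm. A picture is of the moment at which its call begins. There is no depth.
- ctrl.job_done(): hands the job in; it is judged then, once.
The state is a dict: "time_s": time; "joint_pos": joint angles; "qvel": joint speeds; "joint_efforts": joint torques, N m; "eef_pos": TCP position; "ee_rot": TCP orientation; "wrist_force": force on the tool from outside, world axes, zero at the start; "torque": the same for the moment, N m; "width": opening from 0.0 (shut) to 1.0 (fully open); "grasp_force": force on a finger pad.
Only numpy, scipy, OpenCV 4.12 (cv2) and the standard library are available. Lean on these libraries where they do the work, as an engineer would, in place of code of your own. Each camera call takes 0.05 s, during which the arm holds its last target. There are 200 camera calls.

TASK

The alignment is finished: take the two steel laser pens out of their slanted V-block rests and stand them upright in the black twin-cup holder, one pen in each cup (either one), button end up and fully down on the cup's floor. Lower them in rather than dropping them, let go of them, and leave the other things on the bench where they are.

Things in the scene. Friction and masses are not known exactly. Their poses are not given: they have to be found in the camera images.
- pen_a: laser pen A: a straight round steel rod with black bands, 16 mm diameter, 150 mm long including a push button (8 mm wide, 6 mm tall) on its upper end; 40 to 85 g. Origin: centre of its plain lower end face; its z axis runs along the pen towards the button. It starts in rest A, leaning 30 degrees from vertical, button end up; only its lowest 70 mm lie in the vee, the upper 80 mm are free all round
- pen_b: laser pen B: a straight round steel rod with black bands, 16 mm diameter, 150 mm long including a push button (8 mm wide, 6 mm tall) on its upper end; 40 to 85 g. Origin: centre of its plain lower end face; its z axis runs along the pen towards the button. It starts in rest B, leaning 30 degrees from vertical, button end up; only its lowest 70 mm lie in the vee, the upper 80 mm are free all round
- rest_a: V-block rest A, fixed to the table: aluminium base plate 100 x 60 x 10 mm carrying a dark steel vee trough 70 mm long, which leans 30 degrees from vertical with its upper end towards the rest's own -x, and a small foot plate that the pen stands on. Origin: centre of the base's underside, z up. The foot of the pen rests at (35, 0, 26) mm in this frame, its button at about (-40, 0, 156) mm
- rest_b: V-block rest B, fixed to the table: aluminium base plate 100 x 60 x 10 mm carrying a dark steel vee trough 70 mm long, which leans 30 degrees from vertical with its upper end towards the rest's own -x, and a small foot plate that the pen stands on. Origin: centre of the base's underside, z up. The foot of the pen rests at (35, 0, 26) mm in this frame, its button at about (-40, 0, 156) mm
- holder: twin-cup holder, fixed to the table: dark base plate 56 x 146 x 8 mm with two upright round black cups, 36 mm inner and 44 mm outer diameter, 76 mm deep, rims 88 mm above the table, their axes at y = +45 and -45 mm. Origin: centre of the base's underside; y runs from cup to cup, z up
- cup_left (a point): centre of the inner floor of the holder's cup at its +y end, 12 mm above the table; the mouth is 76 mm above this point
- cup_right (a point): centre of the inner floor of the holder's cup at its -y end, 12 mm above the table; the mouth is 76 mm above this point
- screwdriver: black-handled screwdriver about 160 mm long, lying on the bench, its own x along its length. A bystander, loose; leave it alone.
- screw_jar: small clear jar with a white cap, 48 mm diameter, 60 mm tall; origin at the centre of its underside. A bystander, loose; leave it alone.
- extrusion: aluminium profile offcut 40 x 200 x 20 mm, long along its own y; origin at the centre of its underside. A bystander, loose; leave it alone.
- lens_cell: dark flat round lens cell, 52 mm diameter, 14 mm tall; origin at the centre of its underside. A bystander, loose; leave it alone.
Mind the look-alikes: they are no part of the job. What is shaped like the pen_b but green is not meant.

How it is judged:
By the outcome, as a careful person would: the job done as asked, in the order asked, and still so for the second after the job is handed in, with the robot touching nothing.
It also fails if it takes over 70 s, if anything falls off the work surface, if the arm or the gripper's body presses on something with over 40 N, if the wrist force passes 120 N, or if a joint passes its speed limit or range.

## Working session

There is one attempt and no reset: what is moved stays moved. The work goes in short steps, Python scripts to look and compute and a tool call to move; the robot and the scene stay as the last step left them, time stands still between calls to the robot, and variables do not carry over. Pictures are saved under pics/ and viewed, at most 10 in all, crops included, and the job is handed in when it is done.

Besides the shell and the picture viewer there is one more tool, called after "Request:" by a JSON object that holds its "op" and its "data", one argument or row to a line. arm_command: Moves the arm, as the interface text tells. Scaled input: -1 to 1 covers 50 cm each way for a shift and 2 pi rad each way for a turn. Its arguments: {"type":"object","properties":{"xyz":{"type":"array","items":{"type":"array","items":{"type":"number"}}},"rotation":{"type":"array","items":{"type":"array","items":{"type":"number"}}},"hand":{"type":"number"},"newtons":{"type":"number"}},"required":["xyz","rotation"]}

```bash
mkdir -p pics
python3 - <<'E'
from workcell import ctrl
import cv2,pickle,numpy as np
for n in("top","side"):
    c=ctrl.read_camera(n); pickle.dump(c,open(n+".pkl","wb"))
    cv2.imwrite(f"pics/{n}0.png",cv2.resize(c["color"][:,:,::-1],(800,600),interpolation=cv2.INTER_CUBIC))
    print(n,np.round(c["mtx"],1).tolist(),np.round(c["D"],3),np.round(c["T"],3).tolist())
print(ctrl.read_state())
E
```

```text
top [[440.5, 0.0, 256.2], [0.0, 440.5, 193.9], [0.0, 0.0, 1.0]] [-0.112  0.     0.     0.     0.   ] [[-0.025, -0.998, 0.064, 0.399], [-1.0, 0.025, 0.001, -0.096], [-0.003, -0.064, -0.998, 1.278], [0.0, 0.0, 0.0, 1.0]]
side [[495.3, 0.0, 252.9], [0.0, 495.3, 194.6], [0.0, 0.0, 1.0]] [-0.122  0.     0.     0.     0.   ] [[-0.943, -0.247, 0.223, 0.117], [-0.333, 0.719, -0.61, 0.843], [-0.01, -0.649, -0.761, 1.213], [0.0, 0.0, 0.0, 1.0]]
{'time_s': 0.1, 'joint_pos': array([-7.78639339e+01,  1.96314250e+01,  8.73699916e+01, -4.41094570e-04,
        7.30752448e+01, -8.36446634e+00]), 'qvel': array([-0.0881668 , -0.04310675, -0.16730485,  0.0171631 ,  0.05208346,
       -0.02330944]), 'joint_efforts': array([ 1.77691065e-03, -4.32003057e+01, -2.44695425e+01,  7.19498796e-02,
        5.25941479e-02, -5.57424221e-05]), 'eef_pos': array([ 0.18381975, -0.49142271,  0.24813443]), 'ee_rot': array([-1.79924093e+02, -1.07345727e-02,  2.05006540e+01]), 'wrist_force': array([ 0.03485023, -0.88125914, -0.09085249]), 'torque': array([0.02285411, 0.01440979, 0.01202649]), 'grasp_force': 0.0, 'width': 1.0029983525138633}
```

View pics/top0.png

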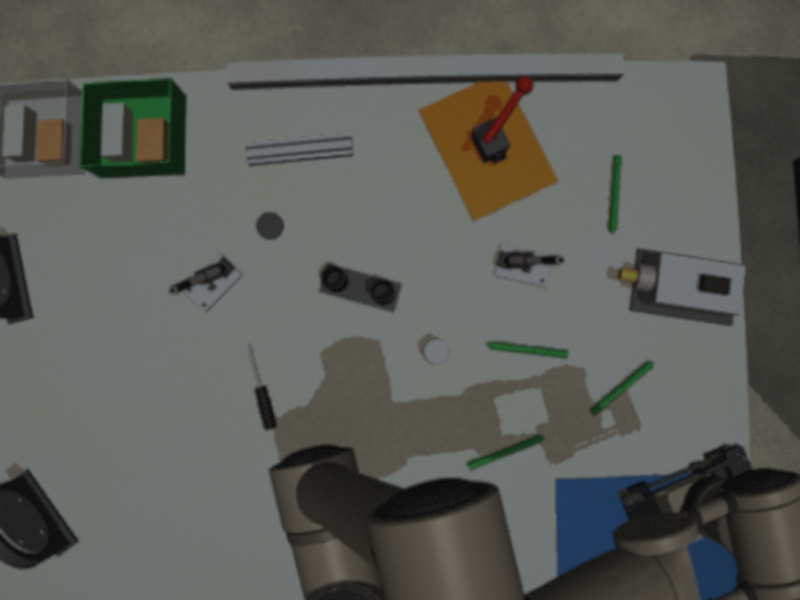

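View pics/side0.png

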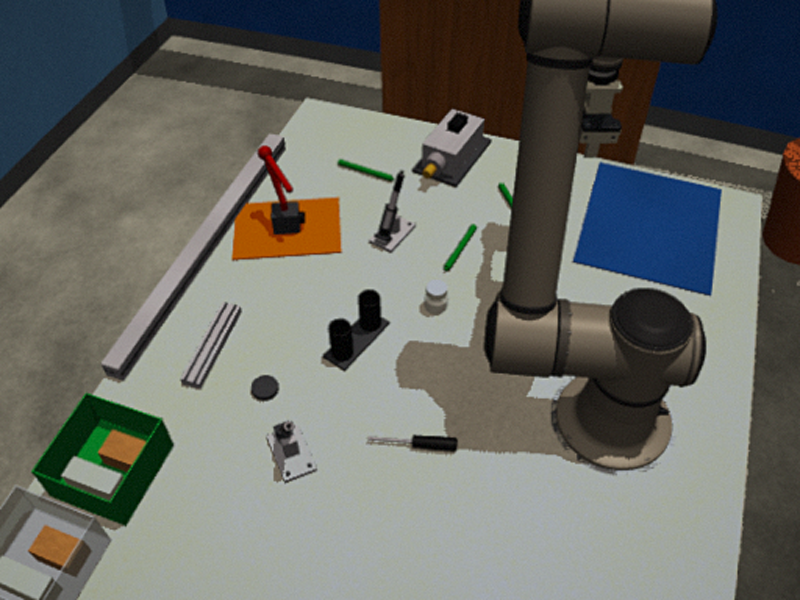

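The top view (800x600) shows one rest with its pen at about (205,280) and the other at (528,262). The holder cups are at (335,278) and (381,291), the jar at (435,350), and green decoys lie around. The side view shows the rests at (290,450) and (392,215), and the cup mouths at (341,325) and (369,296). I'll zoom in with one montage.

Run:
```python
import cv2,pickle,numpy as np
T=pickle.load(open("top.pkl","rb"))["color"];S=pickle.load(open("side.pkl","rb"))["color"]
def crop(I,u,v):  # 44x50 raw window around centre, x6 => 264x300
    J=I[v-25:v+25,u-22:u+22,::-1]
    J=cv2.resize(J,None,fx=6,fy=6,interpolation=cv2.INTER_CUBIC)
    J=np.clip(J.astype(float)*1.5,0,255).astype(np.uint8)
    for k in range(0,44,10): cv2.putText(J,str(u-22+k),(k*6,10),0,.35,(0,0,255));cv2.line(J,(k*6,12),(k*6,18),(0,0,255))
    for k in range(0,50,10): cv2.putText(J,str(v-25+k),(0,k*6+4),0,.35,(255,0,0));cv2.line(J,(22,k*6),(28,k*6),(255,0,0))
    return J
M=np.vstack([np.hstack([crop(T,130,181),crop(T,230,183),crop(T,340,170)]),np.hstack([crop(S,186,287),crop(S,228,210),crop(S,252,135)])])
cv2.imwrite("pics/m.png",M)
```

```text
(no output)
```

View pics/m.png

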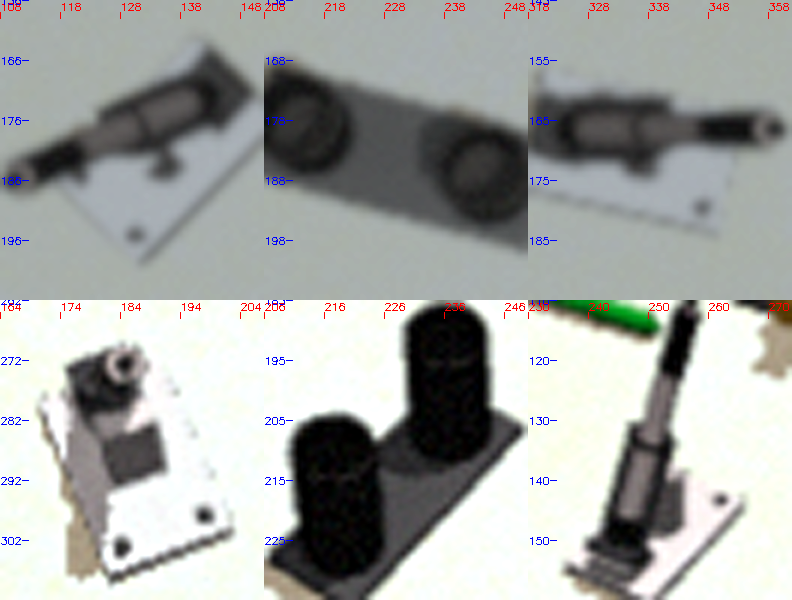

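The montage gives these raw pixels:

| Feature | Top view | Side view |
|---|---|---|
| Left pen button | (111.3,184.7) | (184.3,272.8) |
| Right pen button | (358.3,166.5) | about (257,111) |
| Left rest plate corners | (142.2,162.7), (151,171.8), (132.2,199.7) | – |

I'll triangulate the buttons and cup rims, then get the pen axes.

```bash
cat > h.py <<'E'
import cv2,pickle,numpy as np
from scipy.spatial.transform import Rotation as R
C={n:pickle.load(open(n+".pkl","rb")) for n in("top","side")}
def ray(n,p):
    c=C[n]; q=cv2.undistortPoints(np.float64(p).reshape(1,1,2),c["mtx"],c["D"]).ravel()
    d=c["T"][:3,:3]@np.r_[q,1]; return c["T"][:3,3],d/np.linalg.norm(d)
def plane(n,p,z): o,d=ray(n,p); return o+d*(z-o[2])/d[2]
def tri(pt,ps):
    (a,d),(b,e)=ray("top",pt),ray("side",ps)
    s,t=np.linalg.lstsq(np.c_[d,-e],b-a,rcond=None)[0]
    return (a+s*d+b+t*e)/2,1e3*np.linalg.norm(a+s*d-b-t*e)
E
python3 - <<'E'
from h import *
np.set_printoptions(precision=4,suppress=True)
print("btn L",tri((111.3,184.7),(184.3,272.8)),plane("top",(111.3,184.7),.156))
print("btn R",tri((358.3,166.5),(257,111)),plane("top",(358.3,166.5),.156))
def axis(p,q,up):  # two pixels on the pen line in top view; direction 30deg off vertical in that plane
    o,a=ray("top",p);_,b=ray("top",q);n=np.cross(a,b);
    y=np.radians(np.arange(0,360,.1));D=np.c_[.5*np.cos(y),.5*np.sin(y),np.full(y.size,.866)]
    f=D@n; i=np.where(np.sign(f)!=np.sign(np.roll(f,1)))[0]; return y[i]*57.3
print("yawL",axis((111.3,184.7),(139.7,172.2),0),"yawR",axis((358.3,166.5),(329.7,166.2),0))
for nm,pp in dict(L=[(142.2,162.7),(151,171.8),(132.2,199.7),(118.3,188.5)],R=[(319.5,157.5),(318,177),(349.7,183.8)]).items():
    print(nm,[plane("top",p,.01)[:2].round(4) for p in pp])
for n,z in(("top",.088),("side",.088)):
    g=cv2.resize(C[n]["color"],None,fx=4,fy=4,interpolation=cv2.INTER_CUBIC).max(2)
    b=((195,150,275,210) if n=="top" else (205,180,252,240))
    s=g[b[1]*4:b[3]*4,b[0]*4:b[2]*4]
    if n=="top":
        print(np.percentile(s,[5,20,50,80]))
        c=cv2.HoughCircles(s,cv2.HOUGH_GRADIENT,1,80,param1=60,param2=12,minRadius=28,maxRadius=38)
        for x,y,r in (c[0] if c is not None else []):
            p=((x+.5)/4-.5+b[0],(y+.5)/4-.5+b[1]); print("hough",p,r/4,plane("top",p,z)[:2])
    m=(s<95 if n=="top" else s<62).astype(np.uint8)
    cs=cv2.findContours(m,0,2)[0]; c=max(cs,key=cv2.contourArea)
    if n=="top":
        q=(cv2.boxPoints(cv2.minAreaRect(c))+.5)/4-.5+np.array(b[:2]); print("holder plate",[plane("top",p,.008)[:2].round(4) for p in q])
# side rims by eye: tops of cups, ellipse centres
for p in((219.7,209.5),(236.2,189.5)): print("side rim",plane("side",p,.088))
for p in((214.5,177),(244,186.5)): print("top rim",plane("top",p,.088))
E
```

```text
btn L (array([0.5068, 0.2856, 0.1424]), np.float64(2.5917306553854114)) [0.5043 0.2806 0.156 ]
btn R (array([ 0.5374, -0.3609,  0.1457]), np.float64(2.4413364340012254)) [ 0.535  -0.3589  0.156 ]
yawL [133.7098 270.4199] yawR [101.1074 255.2188]
L [array([0.5801, 0.2371]), array([0.5526, 0.2111]), array([0.4725, 0.2674]), array([0.5063, 0.3086])]
R [array([ 0.5816, -0.2805]), array([ 0.5248, -0.274 ]), array([ 0.5028, -0.3658])]
[ 26.  79. 117. 118.]
hough (np.float32(212.75), np.float32(176.75)) 7.975 [0.525  0.0229]
hough (np.float32(244.75), np.float32(187.75)) 9.35 [ 0.4928 -0.0633]
holder plate [array([0.5081, 0.0679]), array([0.5667, 0.0501]), array([ 0.5198, -0.0989]), array([ 0.4616, -0.0807])]
side rim [0.5194 0.0271 0.088 ]
side rim [ 0.5012 -0.0609  0.088 ]
top rim [0.5242 0.0182 0.088 ]
top rim [ 0.4962 -0.0614  0.088 ]
```

Run:
```python
from h import *
def crop(n,u,v,g):
    I=C[n]["color"][v-18:v+18,u-25:u+25,::-1].astype(float)*g
    J=cv2.resize(np.clip(I,0,255).astype(np.uint8),None,fx=8,fy=8,interpolation=cv2.INTER_CUBIC)
    for k in range(0,50,5): # tick at pixel centre
        x=int(8*k+4); cv2.line(J,(x,0),(x,5 if k%10 else 10),(0,0,255)); 
        if k%10==0: cv2.putText(J,str(u-25+k),(x+2,14),0,.35,(0,0,255))
    for k in range(0,36,5):
        y=int(8*k+4); cv2.line(J,(0,y),(5 if k%10 else 10,y),(255,0,0))
        if k%10==0: cv2.putText(J,str(v-18+k),(12,y+4),0,.35,(255,0,0))
    return J
M=np.vstack([np.hstack([crop("top",131,179,1.7),crop("top",340,168,1.7)]),np.hstack([crop("side",185,285,.9),crop("side",250,125,.9)])])
cv2.imwrite("pics/m2.png",M)
```

```text
(no output)
```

View pics/m2.png

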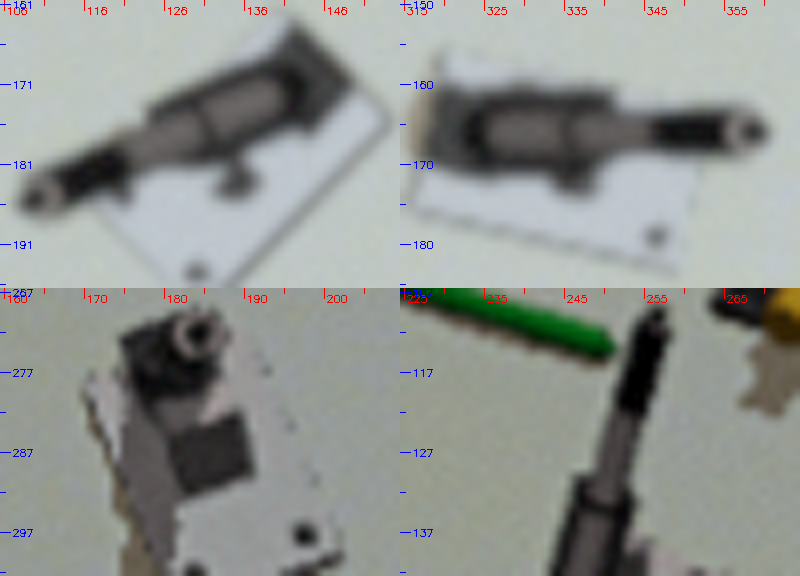

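The zoom shows the button tips at left top (109.3,185.5) / side (184.3,272.1) and right top (360,165.9) / side (256.9,109.5). The body axis passes through (139.9,172.6) on the left pen in the top view. On the right pen it passes through (327,165.8) in the top view and (251.1,129.3) in the side view.

Run:
```python
from h import *
np.set_printoptions(precision=4,suppress=True)
P=dict(L=((109.3,185.5),(139.9,172.6),(184.3,272.1)),R=((360,165.9),(327,165.8),(256.9,109.5)))
for k,(a,b,s) in P.items():
    t,e=tri(a,s); o,_=ray("top",a); n=np.cross(ray("top",a)[1],ray("top",b)[1])
    y=np.radians(np.arange(0,360,.1));f=np.c_[.5*np.cos(y),.5*np.sin(y),np.full(y.size,.866)]@n
    i=np.where(np.sign(f)!=np.sign(np.roll(f,1)))[0]
    print(k,t,e,plane("top",a,.155),plane("side",s,.155),np.degrees(y[i]))
a=np.cross(np.cross(ray("top",P["R"][0])[1],ray("top",P["R"][1])[1]),np.cross(ray("side",P["R"][2])[1],ray("side",(251.1,129.3))[1]))
a/=np.linalg.norm(a)*np.sign(a[2]);print("axisR",a,np.degrees(np.arctan2(a[1],a[0])))
# plate long edges (top view, z=.01)
for q in [((153.9,175.75),(134,196.4)),((316.5,176),(348,183.5))]:
    A,B=[plane("top",p,.01) for p in q];d=B-A;print(A[:2],B[:2],np.linalg.norm(d),np.degrees(np.arctan2(d[1],d[0])))
```

```text
L [0.5043 0.2882 0.151 ] 3.0628484671521257 [0.5025 0.2863 0.155 ] [0.5044 0.2905 0.155 ] [132.3 270. ]
R [ 0.5388 -0.3646  0.1488] 2.9785003680760584 [ 0.5366 -0.3636  0.155 ] [ 0.5378 -0.3573  0.155 ] [101.5 255.7]
axisR [-0.1233 -0.4974  0.8587] -103.92607764258226
[0.5408 0.2027] [0.482 0.262] 0.08349157283800022 134.74571622374174
[ 0.5278 -0.2698] [ 0.5038 -0.3608] 0.0941692057973301 -104.79336188082499
```

```bash
cat > plan.py <<'E'
import json,numpy as np
from scipy.spatial.transform import Rotation as R, Slerp
from workcell import ctrl
AX={k:np.r_[.5*np.cos(np.radians(y)),.5*np.sin(np.radians(y)),.866] for k,y in(("L",133.5),("R",-104.5))}
TIP=dict(L=np.r_[.5035,.2885,.154],R=np.r_[.537,-.361,.153])
def tool(z,ydeg):
    z=np.array(z)/np.linalg.norm(z);y=np.r_[np.cos(np.radians(ydeg)),np.sin(np.radians(ydeg)),0]
    y-=z*(y@z);y/=np.linalg.norm(y);return R.from_matrix(np.c_[np.cross(y,z),y,z])
G=dict(L=tool(-AX["L"],43.5),R=tool(-AX["R"],-14.5)); DOWN=tool([0,0,-1],-17.3)
def rows(way,start=None):
    """way: [(pos,rot,nrows)]; prints rounded tool-frame rows, feeding rounding back"""
    if start is None:
        s=ctrl.read_state();p,r=np.array(s["eef_pos"]),R.from_euler("xyz",s["ee_rot"],degrees=True)
    else: p,r=start
    X,A=[],[]
    for P,Q,n in way:
        sl=Slerp([0,1],R.concatenate([r,Q]));p0=p
        for i in range(1,n+1):
            t=p0+(np.array(P)-p0)*i/n
            dx=np.round(r.inv().apply(t-p)/.5,3)+0.;da=np.round((r.inv()*sl(i/n)).as_rotvec()/(2*np.pi),3)+0.
            p=p+r.apply(dx*.5);r=r*R.from_rotvec(da*2*np.pi);X.append(dx.tolist());A.append(da.tolist())
    for i in range(0,len(X),8): print(json.dumps({"xyz":X[i:i+8],"rotation":A[i:i+8]}))
    return p,r
E
python3 - <<'E'
from plan import *
a=AX["R"];print(rows([(TIP["R"]+.1*a,G["R"],16)])[0])
E
```

```text
{"xyz": [[0.043, 0.005, 0.001], [0.044, 0.008, 0.002], [0.042, 0.011, 0.004], [0.042, 0.013, 0.004], [0.04, 0.015, 0.006], [0.04, 0.018, 0.006], [0.038, 0.02, 0.008], [0.036, 0.023, 0.008]], "rotation": [[0.002, 0.005, -0.009], [0.003, 0.005, -0.01], [0.002, 0.004, -0.009], [0.003, 0.005, -0.009], [0.002, 0.005, -0.01], [0.003, 0.005, -0.009], [0.002, 0.005, -0.009], [0.003, 0.004, -0.01]]}
{"xyz": [[0.035, 0.025, 0.009], [0.034, 0.027, 0.009], [0.031, 0.028, 0.01], [0.029, 0.031, 0.011], [0.027, 0.033, 0.01], [0.025, 0.035, 0.011], [0.022, 0.036, 0.012], [0.02, 0.037, 0.011]], "rotation": [[0.002, 0.005, -0.009], [0.003, 0.005, -0.009], [0.002, 0.005, -0.01], [0.003, 0.005, -0.009], [0.002, 0.004, -0.009], [0.003, 0.005, -0.009], [0.002, 0.005, -0.01], [0.003, 0.005, -0.009]]}
[ 0.5244543  -0.40948055  0.23948444]
```

Request:
{"op": "arm_command", "data": {
  "xyz": [
    [0.043,0.005,0.001],
    [0.044,0.008,0.002],
    [0.042,0.011,0.004],
    [0.042,0.013,0.004],
    [0.04,0.015,0.006],
    [0.04,0.018,0.006],
    [0.038,0.02,0.008],
    [0.036,0.023,0.008]
  ],
  "rotation": [
    [0.002,0.005,-0.009],
    [0.003,0.005,-0.01],
    [0.002,0.004,-0.009],
    [0.003,0.005,-0.009],
    [0.002,0.005,-0.01],
    [0.003,0.005,-0.009],
    [0.002,0.005,-0.009],
    [0.003,0.004,-0.01]
  ],
  "hand": 60,
  "newtons": 12
}}

```text
time_s: 1.1
eef_pos: [0.3555, -0.4507, 0.2442]
ee_rot: [-176.2, -14.9, 47.4]
wrist_force: [-0.1, -1.1, -0.5]
width: 0.653
grasp_force: 0.0
```

Request:
{"op": "arm_command", "data": {
  "xyz": [
    [0.035,0.025,0.009],
    [0.034,0.027,0.009],
    [0.031,0.028,0.01],
    [0.029,0.031,0.011],
    [0.027,0.033,0.01],
    [0.025,0.035,0.011],
    [0.022,0.036,0.012],
    [0.02,0.037,0.011]
  ],
  "rotation": [
    [0.002,0.005,-0.009],
    [0.003,0.005,-0.009],
    [0.002,0.005,-0.01],
    [0.003,0.005,-0.009],
    [0.002,0.004,-0.009],
    [0.003,0.005,-0.009],
    [0.002,0.005,-0.01],
    [0.003,0.005,-0.009]
  ]
}}

```text
time_s: 2.1
eef_pos: [0.5257, -0.4093, 0.2398]
ee_rot: [-180.0, -30.1, 75.7]
wrist_force: [0.5, 0.0, -0.7]
width: 0.653
grasp_force: 0.0
```

Run:
```python
from plan import *
import cv2
s=ctrl.read_state();print(s["eef_pos"],s["ee_rot"],s["joint_pos"].round(1),s["width"])
I=[ctrl.read_camera(n)["color"][:,:,::-1] for n in("top","side")]
a=cv2.resize(I[0][110:230,290:423],(399,360));b=cv2.resize(I[1][60:180,190:323],(399,360))
cv2.imwrite("pics/p1.png",np.clip(np.hstack([a,b])*1.4,0,255).astype(np.uint8))
print(rows([(TIP["R"]-.027*AX["R"],G["R"],8)])[0])
```

```text
[ 0.52571072 -0.4092637   0.23978247] [-179.99096856  -30.13345858   75.7034724 ] [-54.5  45.5  49.9  23.3 104.  -38.4] 0.6527652880963842
{"xyz": [[0.0, 0.0, 0.031], [0.0, -0.001, 0.032], [-0.001, 0.0, 0.031], [0.0, 0.0, 0.032], [0.0, -0.001, 0.031], [0.0, 0.0, 0.031], [0.0, 0.0, 0.032], [-0.001, -0.001, 0.031]], "rotation": [[0.0, 0.0, 0.0], [0.0, 0.0, 0.0], [0.0, 0.0, 0.0], [0.0, 0.0, 0.0], [0.0, 0.0, 0.0], [0.0, 0.0, 0.0], [0.0, 0.0, 0.0], [0.0, 0.0, 0.0]]}
[ 0.54025552 -0.3480568   0.12957975]
```

View pics/p1.png

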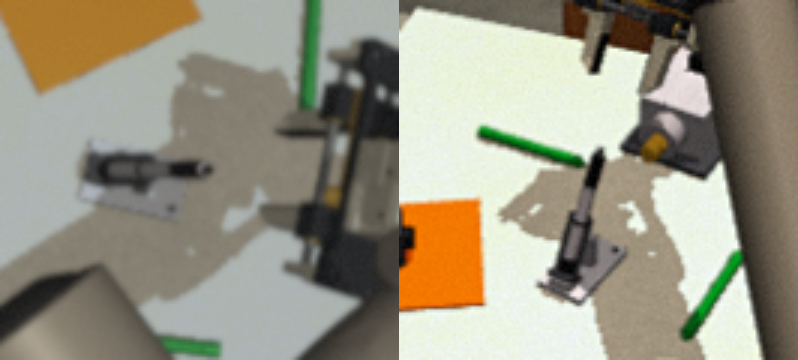

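Both crops show the open fingers astride the pen's axis. In the top crop the fingertips sit at rows 128 and 215, with the pen at 167. I'll advance and close.

Request:
{"op": "arm_command", "data": {
  "xyz": [
    [0,0,0.031],
    [0,0,0.032],
    [0,0,0.031],
    [0,0,0.032],
    [0,-0.001,0.031],
    [0,0,0.031],
    [0,0,0.032],
    [0,0,0.031]
  ],
  "rotation": [
    [0,0,0],
    [0,0,0],
    [0,0,0],
    [0,0,0],
    [0,0,0],
    [0,0,0],
    [0,0,0],
    [0,0,0]
  ]
}}

```text
time_s: 3.2
eef_pos: [0.5398, -0.3484, 0.1305]
ee_rot: [-179.9, -30.0, 75.5]
wrist_force: [0.4, 0.4, -0.2]
width: 0.657
grasp_force: 0.0
```

Request:
{"op": "arm_command", "data": {
  "xyz": [
    [0,0,0],
    [0,0,0],
    [0,0,0],
    [0,0,0],
    [0,0,0],
    [0,0,0],
    [0,0,0],
    [0,0,0]
  ],
  "rotation": [
    [0,0,0],
    [0,0,0],
    [0,0,0],
    [0,0,0],
    [0,0,0],
    [0,0,0],
    [0,0,0],
    [0,0,0]
  ],
  "hand": 8,
  "newtons": 12
}}

```text
time_s: 4.2
eef_pos: [0.5399, -0.349, 0.1317]
ee_rot: [-180.0, -30.0, 75.5]
wrist_force: [1.8, -1.0, 1.8]
width: 0.172
grasp_force: 12.0
```

Run:
```python
from plan import *
import cv2
s=ctrl.read_state();print(s["eef_pos"],s["ee_rot"],s["wrist_force"],s["width"],s["grasp_force"])
I=[ctrl.read_camera(n)["color"][:,:,::-1] for n in("top","side")]
a=cv2.resize(I[0][110:230,290:423],(399,360));b=cv2.resize(I[1][60:180,190:323],(399,360))
cv2.imwrite("pics/p2.png",np.clip(np.hstack([a,b])*1.4,0,255).astype(np.uint8))
```

```text
[ 0.53987005 -0.34904936  0.13167339] [-179.98033506  -29.99168527   75.47916692] [ 1.78223221 -0.95851737  1.77301453] 0.17239673287175852 11.993900835514069
```

View pics/p2.png

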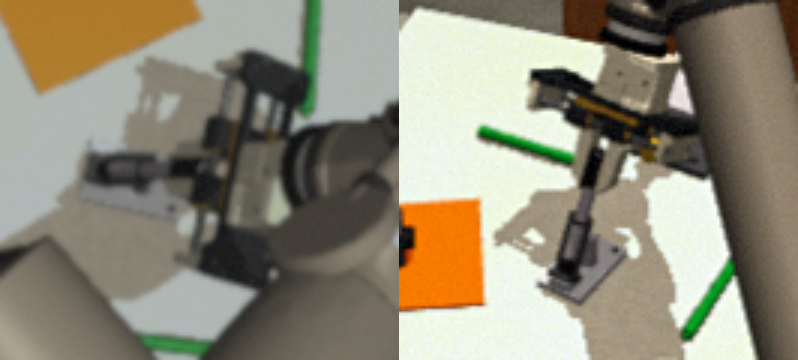

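Opening 15.8 mm at 12 N means the pen is held, and both crops show it between the pads. Next I'll plan the lift along its axis and the carry to the right cup.

Run:
```python
from plan import *
s=ctrl.read_state();p=s["eef_pos"];a=AX["R"]
print(rows([(p+.105*a,G["R"],8),(np.r_[.499,-.060,.265],DOWN,16)]))
```

```text
{"xyz": [[0.0, 0.0, -0.026], [0.0, 0.0, -0.026], [0.0, 0.0, -0.027], [0.0, 0.0, -0.026], [0.0, 0.0, -0.026], [0.0, 0.0, -0.026], [0.0, 0.0, -0.027], [0.0, 0.0, -0.026]], "rotation": [[0.0, 0.0, 0.0], [0.0, 0.0, 0.0], [0.0, 0.0, 0.0], [0.0, 0.0, 0.0], [0.0, 0.0, 0.0], [0.0, 0.0, 0.0], [0.0, 0.0, 0.0], [0.0, 0.0, 0.0]]}
{"xyz": [[0.038, -0.014, 0.016], [0.037, -0.014, 0.014], [0.039, -0.014, 0.013], [0.039, -0.015, 0.012], [0.039, -0.014, 0.01], [0.039, -0.015, 0.009], [0.04, -0.014, 0.008], [0.039, -0.015, 0.007]], "rotation": [[0.0, -0.005, 0.0], [0.0, -0.005, 0.001], [0.0, -0.006, 0.0], [0.0, -0.005, 0.001], [-0.001, -0.005, 0.0], [0.0, -0.005, 0.001], [0.0, -0.005, 0.0], [0.0, -0.006, 0.001]]}
{"xyz": [[0.04, -0.015, 0.005], [0.04, -0.015, 0.004], [0.04, -0.016, 0.003], [0.04, -0.015, 0.001], [0.041, -0.015, 0.0], [0.04, -0.016, -0.001], [0.039, -0.016, -0.003], [0.04, -0.016, -0.004]], "rotation": [[0.0, -0.005, 0.0], [0.0, -0.005, 0.001], [0.0, -0.005, 0.0], [-0.001, -0.005, 0.001], [0.0, -0.006, 0.0], [0.0, -0.005, 0.001], [0.0, -0.005, 0.0], [0.0, -0.005, 0.001]]}
(array([ 0.49878681, -0.05998533,  0.26497452]), Rotation.from_matrix(array([[ 2.99985725e-01,  9.53943647e-01,  2.87324976e-04],
                            [ 9.53942023e-01, -2.99985751e-01,  1.77953731e-03],
                            [ 1.78377171e-03, -2.59744422e-04, -9.99998375e-01]])))
```

Request:
{"op": "arm_command", "data": {
  "xyz": [
    [0,0,-0.026],
    [0,0,-0.026],
    [0,0,-0.027],
    [0,0,-0.026],
    [0,0,-0.026],
    [0,0,-0.026],
    [0,0,-0.027],
    [0,0,-0.026]
  ],
  "rotation": [
    [0,0,0],
    [0,0,0],
    [0,0,0],
    [0,0,0],
    [0,0,0],
    [0,0,0],
    [0,0,0],
    [0,0,0]
  ],
  "newtons": 20
}}

```text
time_s: 5.3
eef_pos: [0.5263, -0.4004, 0.2231]
ee_rot: [-179.9, -30.0, 75.5]
wrist_force: [-0.0, -1.2, 0.1]
width: 0.17
grasp_force: 20.0
```

Request:
{"op": "arm_command", "data": {
  "xyz": [
    [0.038,-0.014,0.016],
    [0.037,-0.014,0.014],
    [0.039,-0.014,0.013],
    [0.039,-0.015,0.012],
    [0.039,-0.014,0.01],
    [0.039,-0.015,0.009],
    [0.04,-0.014,0.008],
    [0.039,-0.015,0.007]
  ],
  "rotation": [
    [0,-0.005,0],
    [0,-0.005,0.001],
    [0,-0.006,0],
    [0,-0.005,0.001],
    [-0.001,-0.005,0],
    [0,-0.005,0.001],
    [0,-0.005,0],
    [0,-0.006,0.001]
  ]
}}

```text
time_s: 6.3
eef_pos: [0.5126, -0.2296, 0.2442]
ee_rot: [-179.7, -14.8, 73.9]
wrist_force: [0.5, -0.1, -0.9]
width: 0.169
grasp_force: 20.0
```

Request:
{"op": "arm_command", "data": {
  "xyz": [
    [0.04,-0.015,0.005],
    [0.04,-0.015,0.004],
    [0.04,-0.016,0.003],
    [0.04,-0.015,0.001],
    [0.041,-0.015,0],
    [0.04,-0.016,-0.001],
    [0.039,-0.016,-0.003],
    [0.04,-0.016,-0.004]
  ],
  "rotation": [
    [0,-0.005,0],
    [0,-0.005,0.001],
    [0,-0.005,0],
    [-0.001,-0.005,0.001],
    [0,-0.006,0],
    [0,-0.005,0.001],
    [0,-0.005,0],
    [0,-0.005,0.001]
  ]
}}

```text
time_s: 7.3
eef_pos: [0.4985, -0.0594, 0.2656]
ee_rot: [-180.0, -0.1, 72.5]
wrist_force: [0.2, 0.4, -0.8]
width: 0.17
grasp_force: 20.0
```

Run:
```python
from plan import *
import cv2
s=ctrl.read_state();print(s["eef_pos"],s["ee_rot"],s["wrist_force"],s["width"],s["grasp_force"],s["joint_pos"].round(1))
I=[ctrl.read_camera(n)["color"][:,:,::-1] for n in("top","side")]
a=cv2.resize(I[0][120:240,165:298],(399,360));b=cv2.resize(I[1][140:260,165:298],(399,360))
cv2.imwrite("pics/p3.png",np.clip(np.hstack([a,b])*1.4,0,255).astype(np.uint8))
```

```text
[ 0.49854672 -0.05935263  0.26556421] [-1.79955088e+02 -6.20963502e-02  7.25083962e+01] [ 0.19254838  0.44638872 -0.79257034] 0.16958392124214375 19.992026388645172 [-15.6  16.4  89.1   0.1  74.5   1.9]
```

View pics/p3.png

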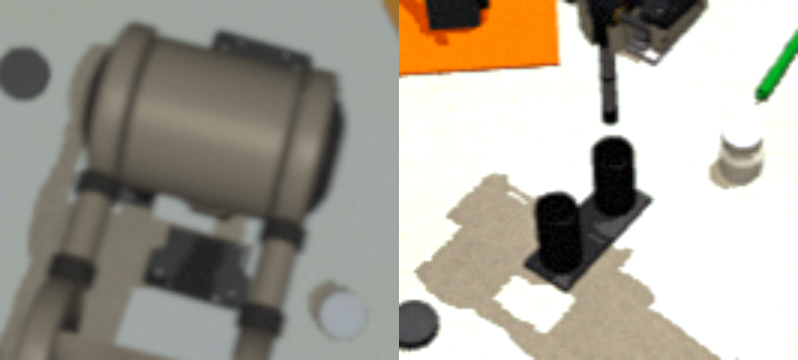

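The side crop shows the pen vertical, with its foot at raw about (235,180). The right cup's rim centre is right below it at about (236,190). I'll check the offset in the side view.

Run:
```python
from plan import *
from h import plane
for z in(.138,.142,.146): print("foot",plane("side",(235.,180.),z))
for p in((235.9,190.3),(236.2,189.5)): print("rim",plane("side",p,.088))
print(rows([(np.r_[.4985,-.0595,.140],DOWN,16)])[0])
```

```text
foot [ 0.50048291 -0.05408614  0.138     ]
foot [ 0.49905585 -0.05074625  0.142     ]
foot [ 0.49762879 -0.04740635  0.146     ]
rim [ 0.50090471 -0.05761462  0.088     ]
rim [ 0.50117965 -0.06089624  0.088     ]
{"xyz": [[0.0, 0.0, 0.016], [0.0, 0.0, 0.015], [-0.001, 0.0, 0.016], [0.0, 0.0, 0.016], [0.0, 0.0, 0.016], [0.0, 0.0, 0.015], [-0.001, 0.0, 0.016], [0.0, 0.0, 0.016]], "rotation": [[0.0, 0.0, 0.0], [0.0, 0.0, 0.0], [0.0, 0.0, 0.0], [0.0, 0.0, 0.0], [0.0, 0.0, 0.0], [0.0, 0.0, 0.0], [0.0, 0.0, 0.0], [0.0, 0.0, 0.0]]}
{"xyz": [[0.0, 0.0, 0.015], [0.0, 0.0, 0.016], [0.0, 0.0, 0.016], [-0.001, 0.001, 0.016], [0.0, 0.0, 0.015], [0.0, 0.0, 0.016], [0.0, 0.0, 0.016], [0.0, 0.0, 0.015]], "rotation": [[0.0, 0.0, 0.0], [0.0, 0.0, 0.0], [0.0, 0.0, 0.0], [0.0, 0.0, 0.0], [0.0, 0.0, 0.0], [0.0, 0.0, 0.0], [0.0, 0.0, 0.0], [0.0, 0.0, 0.0]]}
[ 0.4986973  -0.05933583  0.14024833]
```

Request:
{"op": "arm_command", "data": {
  "xyz": [
    [0,0,0.01],
    [0,0,0.01],
    [0,0,0.01],
    [0,0,0.01],
    [0,0,0.01],
    [0,0,0.01],
    [0,0,0.01],
    [0,0,0]
  ],
  "rotation": [
    [0,0,0],
    [0,0,0],
    [0,0,0],
    [0,0,0],
    [0,0,0],
    [0,0,0],
    [0,0,0],
    [0,0,0]
  ]
}}

```text
time_s: 8.4
eef_pos: [0.4984, -0.0597, 0.2294]
ee_rot: [-179.9, -0.1, 72.6]
wrist_force: [-0.5, -0.6, -0.8]
width: 0.169
grasp_force: 20.0
```

Run:
```python
from plan import *
import cv2
s=ctrl.read_state();print(s["eef_pos"],s["wrist_force"])
I=ctrl.read_camera("side")["color"][165:215,205:265,::-1]
J=cv2.resize(np.clip(I*2.5,0,255).astype(np.uint8),None,fx=10,fy=10,interpolation=cv2.INTER_CUBIC)
cv2.imwrite("pics/p4.png",J)
```

```text
[ 0.49835158 -0.05971199  0.22939865] [-0.50579702 -0.56726686 -0.78657774]
```

View pics/p4.png

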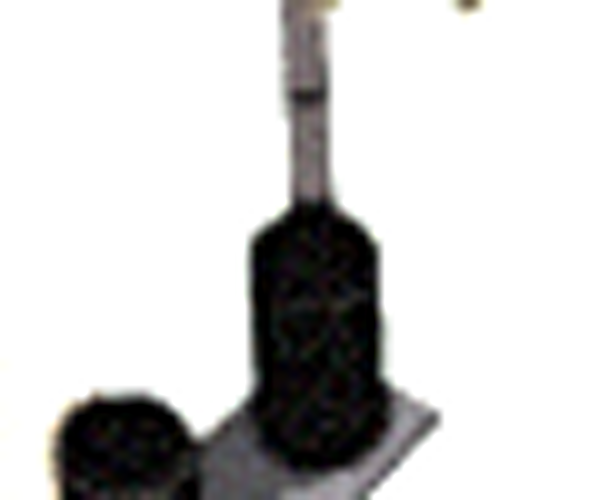

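The side zoom shows the pen column at u≈235.6 against the cup's axis at 236.1. The rim ellipse centre is at v≈189.8, so the pen is centred to within a few mm. I'll nudge it 2 mm and lower.

Request:
{"op": "arm_command", "data": {
  "xyz": [
    [-0.004,0,0.01],
    [0,0,0.02],
    [0,0,0.02],
    [0,0,0.025],
    [0,0,0.025],
    [0,0,0.025],
    [0,0,0.02],
    [0,0,0.01]
  ],
  "rotation": [
    [0,0,0],
    [0,0,0],
    [0,0,0],
    [0,0,0],
    [0,0,0],
    [0,0,0],
    [0,0,0],
    [0,0,0]
  ]
}}

```text
time_s: 9.45
eef_pos: [0.4978, -0.0615, 0.1516]
ee_rot: [-179.9, -0.1, 72.6]
wrist_force: [0.8, 1.1, 0.1]
width: 0.17
grasp_force: 20.0
```

Request:
{"op": "arm_command", "data": {
  "xyz": [
    [0,0,0.004],
    [0,0,0.004],
    [0,0,0.004],
    [0,0,0]
  ],
  "rotation": [
    [0,0,0],
    [0,0,0],
    [0,0,0],
    [0,0,0]
  ]
}}

```text
time_s: 9.95
eef_pos: [0.4979, -0.0615, 0.1464]
ee_rot: [-179.9, -0.1, 72.6]
wrist_force: [-0.7, -0.6, 0.2]
width: 0.17
grasp_force: 20.0
```

Request:
{"op": "arm_command", "data": {
  "xyz": [
    [0,0,0.004],
    [0,0,0.004],
    [0,0,0.003],
    [0,0,0.002],
    [0,0,0.002],
    [0,0,0]
  ],
  "rotation": [
    [0,0,0],
    [0,0,0],
    [0,0,0],
    [0,0,0],
    [0,0,0],
    [0,0,0]
  ]
}}

```text
time_s: 10.7
eef_pos: [0.4979, -0.0615, 0.1388]
ee_rot: [-179.9, -0.1, 72.6]
wrist_force: [-0.4, 0.4, -0.7]
width: 0.174
grasp_force: 20.0
```

Request:
{"op": "arm_command", "data": {
  "xyz": [
    [0,0,0.002],
    [0,0,0.002],
    [0,0,0]
  ],
  "rotation": [
    [0,0,0],
    [0,0,0],
    [0,0,0]
  ],
  "newtons": 12
}}

```text
time_s: 11.08
eef_pos: [0.4979, -0.0615, 0.1368]
ee_rot: [-179.9, -0.1, 72.6]
wrist_force: [0.4, -0.1, -0.8]
width: 0.173
grasp_force: 12.0
```

Request:
{"op": "arm_command", "data": {
  "xyz": [
    [0,0,0.002],
    [0,0,0.002],
    [0,0,0]
  ],
  "rotation": [
    [0,0,0],
    [0,0,0],
    [0,0,0]
  ]
}}

```text
time_s: 11.45
eef_pos: [0.498, -0.0615, 0.1349]
ee_rot: [-179.9, -0.1, 72.6]
wrist_force: [-0.1, -0.7, 0.6]
width: 0.173
grasp_force: 12.0
```

Request:
{"op": "arm_command", "data": {
  "xyz": [
    [0,0,0.002],
    [0,0,0]
  ],
  "rotation": [
    [0,0,0],
    [0,0,0]
  ]
}}

```text
time_s: 11.7
eef_pos: [0.4984, -0.0616, 0.1348]
ee_rot: [180.0, -0.1, 72.6]
wrist_force: [-0.5, 1.0, 6.6]
width: 0.174
grasp_force: 12.0
```

The foot touched the floor at TCP z 0.1348, with force rising to 6.6 N. I'll release and retreat upward.

Request:
{"op": "arm_command", "data": {
  "xyz": [
    [0,0,0],
    [0,0,0],
    [0,0,0],
    [0,0,0],
    [0,0,0]
  ],
  "rotation": [
    [0,0,0],
    [0,0,0],
    [0,0,0],
    [0,0,0],
    [0,0,0]
  ],
  "hand": 46
}}

```text
time_s: 12.32
eef_pos: [0.4979, -0.0615, 0.1338]
ee_rot: [-179.9, -0.1, 72.6]
wrist_force: [0.5, -0.3, -0.2]
width: 0.502
grasp_force: 0.0
```

Request:
{"op": "arm_command", "data": {
  "xyz": [
    [0,0,-0.01],
    [0,0,-0.03],
    [0,0,-0.05],
    [0,0,-0.05],
    [0,0,-0.05],
    [0,0,-0.05],
    [0,0,-0.03],
    [0,0,0]
  ],
  "rotation": [
    [0,0,0],
    [0,0,0],
    [0,0,0],
    [0,0,0],
    [0,0,0],
    [0,0,0],
    [0,0,0],
    [0,0,0]
  ]
}}

```text
time_s: 13.32
eef_pos: [0.4986, -0.062, 0.2708]
ee_rot: [179.8, -0.1, 72.6]
wrist_force: [-1.0, -0.4, -0.2]
width: 0.5
grasp_force: 0.0
```

Run:
```python
from plan import *
a=AX["L"]
print(rows([(TIP["L"]+.1*a,G["L"],16)]))
```

```text
{"xyz": [[0.045, -0.018, 0.004], [0.046, -0.015, 0.002], [0.047, -0.012, 0.001], [0.048, -0.009, -0.001], [0.048, -0.006, -0.003], [0.049, -0.003, -0.004], [0.048, 0.001, -0.006], [0.048, 0.003, -0.006]], "rotation": [[-0.003, -0.005, -0.01], [-0.002, -0.004, -0.011], [-0.003, -0.005, -0.01], [-0.003, -0.005, -0.01], [-0.003, -0.005, -0.011], [-0.002, -0.004, -0.01], [-0.003, -0.005, -0.01], [-0.003, -0.005, -0.011]]}
{"xyz": [[0.047, 0.008, -0.009], [0.047, 0.01, -0.009], [0.046, 0.013, -0.011], [0.044, 0.017, -0.011], [0.042, 0.019, -0.013], [0.041, 0.023, -0.014], [0.039, 0.025, -0.014], [0.037, 0.028, -0.015]], "rotation": [[-0.003, -0.004, -0.01], [-0.002, -0.005, -0.01], [-0.003, -0.005, -0.011], [-0.003, -0.005, -0.01], [-0.003, -0.004, -0.01], [-0.002, -0.005, -0.011], [-0.003, -0.005, -0.01], [-0.003, -0.004, -0.01]]}
(array([0.46911843, 0.32470689, 0.24056451]), Rotation.from_matrix(array([[-0.59505721,  0.72637439,  0.34392902],
                            [ 0.63060995,  0.68729516, -0.36049474],
                            [-0.49823489,  0.00237007, -0.86703885]])))
```

Request:
{"op": "arm_command", "data": {
  "xyz": [
    [0.045,-0.018,0.004],
    [0.046,-0.015,0.002],
    [0.047,-0.012,0.001],
    [0.048,-0.009,-0.001],
    [0.048,-0.006,-0.003],
    [0.049,-0.003,-0.004],
    [0.048,0.001,-0.006],
    [0.048,0.003,-0.006]
  ],
  "rotation": [
    [-0.003,-0.005,-0.01],
    [-0.002,-0.004,-0.011],
    [-0.003,-0.005,-0.01],
    [-0.003,-0.005,-0.01],
    [-0.003,-0.005,-0.011],
    [-0.002,-0.004,-0.01],
    [-0.003,-0.005,-0.01],
    [-0.003,-0.005,-0.011]
  ],
  "hand": 60
}}

```text
time_s: 14.32
eef_pos: [0.4826, 0.1322, 0.2533]
ee_rot: [175.9, 15.0, 102.2]
wrist_force: [-0.3, -0.5, -0.1]
width: 0.653
grasp_force: 0.0
```

Request:
{"op": "arm_command", "data": {
  "xyz": [
    [0.047,0.008,-0.009],
    [0.047,0.01,-0.009],
    [0.046,0.013,-0.011],
    [0.044,0.017,-0.011],
    [0.042,0.019,-0.013],
    [0.041,0.023,-0.014],
    [0.039,0.025,-0.014],
    [0.037,0.028,-0.015]
  ],
  "rotation": [
    [-0.003,-0.004,-0.01],
    [-0.002,-0.005,-0.01],
    [-0.003,-0.005,-0.011],
    [-0.003,-0.005,-0.01],
    [-0.003,-0.004,-0.01],
    [-0.002,-0.005,-0.011],
    [-0.003,-0.005,-0.01],
    [-0.003,-0.004,-0.01]
  ]
}}

```text
time_s: 15.32
eef_pos: [0.468, 0.3256, 0.2384]
ee_rot: [-179.9, 29.7, 133.6]
wrist_force: [0.3, 0.1, -0.2]
width: 0.653
grasp_force: 0.0
```

Run:
```python
from plan import *
import cv2
s=ctrl.read_state();print(s["eef_pos"],s["ee_rot"],s["joint_pos"].round(1),s["width"])
I=[ctrl.read_camera(n)["color"][:,:,::-1] for n in("top","side")]
a=cv2.resize(I[0][110:250,80:270],(399,294));b=cv2.resize(I[1][180:320,140:273],(399,420))
a=np.vstack([a,np.zeros((126,399,3),np.uint8)])
cv2.imwrite("pics/p5.png",np.clip(np.hstack([a,b])*1.4,0,255).astype(np.uint8))
print(rows([(TIP["L"]-.027*AX["L"],G["L"],8)])[0])
```

```text
[0.46797947 0.32556718 0.23836971] [-179.91086575   29.73372091  133.59201084] [ 41.9  26.4  84.9 -31.6  70.9   9.5] 0.6526349431903756
{"xyz": [[-0.001, 0.0, 0.031], [-0.001, 0.0, 0.032], [-0.001, 0.0, 0.031], [-0.001, 0.0, 0.032], [-0.001, 0.0, 0.031], [-0.001, 0.0, 0.032], [-0.001, 0.0, 0.031], [-0.001, 0.0, 0.032]], "rotation": [[0.0, 0.0, 0.0], [0.0, 0.0, 0.0], [0.0, 0.0, 0.0], [0.0, 0.0, 0.0], [0.0, -0.001, 0.0], [0.0, 0.0, 0.0], [0.0, 0.0, 0.0], [0.0, 0.0, 0.0]]}
[0.51293273 0.27869484 0.13048559]
```

View pics/p5.png

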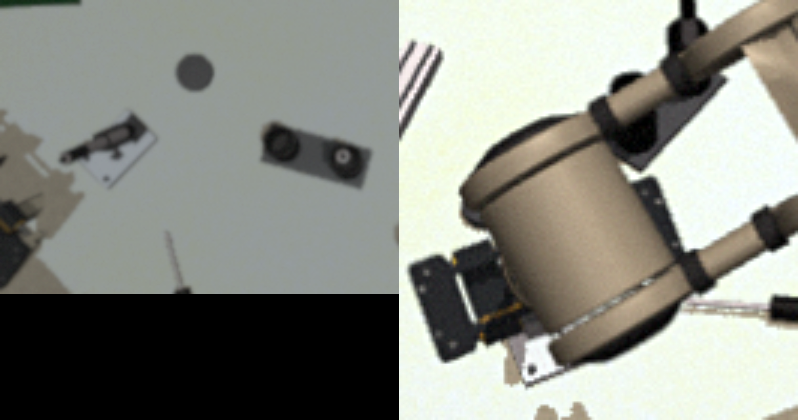

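The top crop shows the first pen standing in the right cup at (345,157), and the gripper lies on the line of the second pen. Advance and close.

Request:
{"op": "arm_command", "data": {
  "xyz": [
    [-0.001,0,0.031],
    [-0.001,0,0.032],
    [-0.001,0,0.031],
    [-0.001,0,0.032],
    [-0.001,0,0.031],
    [-0.001,0,0.032],
    [-0.001,0,0.031],
    [-0.001,0,0.032]
  ],
  "rotation": [
    [0,0,0],
    [0,0,0],
    [0,0,0],
    [0,0,0],
    [0,-0.001,0],
    [0,0,0],
    [0,0,0],
    [0,0,0]
  ]
}}

```text
time_s: 16.42
eef_pos: [0.5143, 0.2765, 0.1309]
ee_rot: [180.0, 30.1, 133.4]
wrist_force: [0.2, 0.1, 0.7]
width: 0.651
grasp_force: 0.0
```

Request:
{"op": "arm_command", "data": {
  "xyz": [
    [0,0,0],
    [0,0,0],
    [0,0,0],
    [0,0,0],
    [0,0,0],
    [0,0,0],
    [0,0,0],
    [0,0,0]
  ],
  "rotation": [
    [0,0,0],
    [0,0,0],
    [0,0,0],
    [0,0,0],
    [0,0,0],
    [0,0,0],
    [0,0,0],
    [0,0,0]
  ],
  "hand": 8,
  "newtons": 12
}}

```text
time_s: 17.42
eef_pos: [0.5141, 0.2771, 0.1321]
ee_rot: [179.9, 30.1, 133.4]
wrist_force: [-0.4, 1.7, 2.7]
width: 0.168
grasp_force: 12.0
```

Run:
```python
from plan import *
s=ctrl.read_state();p=s["eef_pos"];print(p,s["ee_rot"]);a=AX["L"]
print(rows([(p+.105*a,G["L"],8),(np.r_[.524,.025,.265],DOWN,16)])[0])
```

```text
[0.51413082 0.27712105 0.13207875] [179.91735165  30.0596094  133.38588937]
{"xyz": [[0.0, 0.0, -0.026], [0.0, 0.0, -0.026], [0.0, 0.0, -0.027], [0.0, 0.0, -0.026], [0.0, 0.0, -0.026], [0.0, 0.0, -0.026], [0.0, 0.0, -0.027], [0.0, 0.0, -0.026]], "rotation": [[0.0, 0.0, 0.0], [0.0, 0.0, 0.0], [0.0, 0.0, 0.0], [0.0, 0.0, 0.0], [0.0, 0.0, 0.0], [0.0, 0.0, 0.0], [0.0, 0.0, 0.0], [0.0, 0.0, 0.0]]}
{"xyz": [[-0.029, -0.021, 0.011], [-0.03, -0.018, 0.01], [-0.032, -0.017, 0.009], [-0.033, -0.014, 0.009], [-0.035, -0.012, 0.008], [-0.035, -0.009, 0.007], [-0.036, -0.007, 0.006], [-0.036, -0.005, 0.006]], "rotation": [[0.003, 0.005, 0.01], [0.003, 0.004, 0.011], [0.002, 0.005, 0.01], [0.003, 0.005, 0.01], [0.003, 0.005, 0.01], [0.003, 0.004, 0.011], [0.002, 0.005, 0.01], [0.003, 0.005, 0.01]]}
{"xyz": [[-0.037, -0.002, 0.004], [-0.037, 0.0, 0.003], [-0.037, 0.003, 0.002], [-0.037, 0.005, 0.001], [-0.036, 0.007, 0.0], [-0.036, 0.01, -0.002], [-0.035, 0.012, -0.002], [-0.034, 0.014, -0.005]], "rotation": [[0.003, 0.004, 0.011], [0.003, 0.005, 0.01], [0.003, 0.005, 0.01], [0.002, 0.005, 0.01], [0.003, 0.004, 0.011], [0.003, 0.005, 0.01], [0.003, 0.005, 0.01], [0.002, 0.004, 0.011]]}
[0.52397328 0.02494136 0.26521234]
```

Request:
{"op": "arm_command", "data": {
  "xyz": [
    [0,0,-0.026],
    [0,0,-0.026],
    [0,0,-0.027],
    [0,0,-0.026],
    [0,0,-0.026],
    [0,0,-0.026],
    [0,0,-0.027],
    [0,0,-0.026]
  ],
  "rotation": [
    [0,0,0],
    [0,0,0],
    [0,0,0],
    [0,0,0],
    [0,0,0],
    [0,0,0],
    [0,0,0],
    [0,0,0]
  ],
  "newtons": 20
}}

```text
time_s: 18.42
eef_pos: [0.4773, 0.3153, 0.2233]
ee_rot: [180.0, 30.0, 133.4]
wrist_force: [0.2, 0.7, -0.6]
width: 0.169
grasp_force: 20.0
```

Request:
{"op": "arm_command", "data": {
  "xyz": [
    [-0.029,-0.021,0.011],
    [-0.03,-0.018,0.01],
    [-0.032,-0.017,0.009],
    [-0.033,-0.014,0.009],
    [-0.035,-0.012,0.008],
    [-0.035,-0.009,0.007],
    [-0.036,-0.007,0.006],
    [-0.036,-0.005,0.006]
  ],
  "rotation": [
    [0.003,0.005,0.01],
    [0.003,0.004,0.011],
    [0.002,0.005,0.01],
    [0.003,0.005,0.01],
    [0.003,0.005,0.01],
    [0.003,0.004,0.011],
    [0.002,0.005,0.01],
    [0.003,0.005,0.01]
  ]
}}

```text
time_s: 19.42
eef_pos: [0.5007, 0.1696, 0.244]
ee_rot: [175.7, 14.8, 102.0]
wrist_force: [-0.1, 0.2, -0.6]
width: 0.171
grasp_force: 20.0
```

Request:
{"op": "arm_command", "data": {
  "xyz": [
    [-0.037,-0.002,0.004],
    [-0.037,0,0.003],
    [-0.037,0.003,0.002],
    [-0.037,0.005,0.001],
    [-0.036,0.007,0],
    [-0.036,0.01,-0.002],
    [-0.035,0.012,-0.002],
    [-0.034,0.014,-0.005]
  ],
  "rotation": [
    [0.003,0.004,0.011],
    [0.003,0.005,0.01],
    [0.003,0.005,0.01],
    [0.002,0.005,0.01],
    [0.003,0.004,0.011],
    [0.003,0.005,0.01],
    [0.003,0.005,0.01],
    [0.002,0.004,0.011]
  ]
}}

```text
time_s: 20.42
eef_pos: [0.5237, 0.0243, 0.2654]
ee_rot: [179.9, 0.1, 72.4]
wrist_force: [-0.1, -0.3, -0.7]
width: 0.166
grasp_force: 20.0
```

Run:
```python
from plan import *
from h import plane
s=ctrl.read_state();print(s["eef_pos"],s["ee_rot"],s["width"],s["grasp_force"])
I=ctrl.read_camera("side")["color"].max(2).astype(int)
# pen seen against bright bench above the left cup rim: dark run per row
for v in range(180,206,2):
    x=np.where(I[v,205:228]<70)[0]+205; print(v,(x.min(),x.max(),x.size) if x.size else None)
z=.265-.122;
```

```text
[0.52374249 0.02431219 0.26542244] [1.79944859e+02 1.39292739e-01 7.24343065e+01] 0.16616966418832857 19.997264742851257
180 (np.int64(213), np.int64(216), 4)
182 (np.int64(213), np.int64(217), 5)
184 (np.int64(213), np.int64(217), 5)
186 (np.int64(214), np.int64(217), 4)
188 (np.int64(214), np.int64(217), 4)
190 (np.int64(214), np.int64(217), 4)
192 (np.int64(214), np.int64(218), 5)
194 (np.int64(214), np.int64(218), 5)
196 (np.int64(214), np.int64(218), 5)
198 (np.int64(215), np.int64(218), 4)
200 None
202 None
204 (np.int64(217), np.int64(219), 3)
```

Run:
```python
from plan import *
from h import plane,C
for v in(197,197.8): print("foot",plane("side",(216.4,v),.143))
# outline of left cup in side view (first picture), outer wall columns below rim
I=C["side"]["color"].max(2).astype(int)
for v in(204,206,210,212,214,216,218,220): 
    x=np.where(I[v,200:226]<45)[0]+200; print(v,x.min(),x.max())
```

```text
foot [0.52551658 0.02791563 0.143     ]
foot [0.52439633 0.03066269 0.143     ]Traceback (most recent call last):
  File "<stdin>", line 7, in <module>
    return umr_minimum(a, axis, None, out, keepdims, initial, where)
ValueError: zero-size array to reduction operation minimum which has no identity
```

Run:
```python
from h import *
I=C["side"]["color"].max(2).astype(int)
for v in range(202,224,2):
    x=np.where(I[v,206:226]<45)[0]+206; print(v,x.min() if x.size else 0,x.max() if x.size else 0)
for p in((218.9,208.9),(219.3,209.1)): print(plane("side",p,.088))
```

```text
202 0 0
204 0 0
206 212 222
208 211 223
210 211 225
212 211 225
214 211 225
216 211 225
218 212 225
220 212 225
222 212 225
[0.52241845 0.02577604 0.088     ]
[0.52103274 0.02608976 0.088     ]
```

The side rows put the foot near (216.4,197.5) and extrapolate it to u≈217.5 at the rim. The cup centre is about (218.2,209.5), so the pen is within about 2 mm. Lower it.

Request:
{"op": "arm_command", "data": {
  "xyz": [
    [0,0,0.015],
    [0,0,0.02],
    [0,0,0.02],
    [0,0,0.02],
    [0,0,0.02],
    [0,0,0.02],
    [0,0,0.01],
    [0,0,0]
  ],
  "rotation": [
    [0,0,0],
    [0,0,0],
    [0,0,0],
    [0,0,0],
    [0,0,0],
    [0,0,0],
    [0,0,0],
    [0,0,0]
  ]
}}

```text
time_s: 21.48
eef_pos: [0.5238, 0.0245, 0.2022]
ee_rot: [179.9, 0.2, 72.5]
wrist_force: [-0.0, 0.1, 0.8]
width: 0.169
grasp_force: 20.0
```

Request:
{"op": "arm_command", "data": {
  "xyz": [
    [0,0,0.02],
    [0,0,0.02],
    [0,0,0.02],
    [0,0,0.016],
    [0,0,0.01],
    [0,0,0.01],
    [0,0,0.01],
    [0,0,0]
  ],
  "rotation": [
    [0,0,0],
    [0,0,0],
    [0,0,0],
    [0,0,0],
    [0,0,0],
    [0,0,0],
    [0,0,0],
    [0,0,0]
  ]
}}

```text
time_s: 22.48
eef_pos: [0.5237, 0.0243, 0.1492]
ee_rot: [179.9, 0.2, 72.5]
wrist_force: [0.4, 0.4, -0.6]
width: 0.171
grasp_force: 20.0
```

Request:
{"op": "arm_command", "data": {
  "xyz": [
    [0,0,0.004],
    [0,0,0.004],
    [0,0,0.004],
    [0,0,0.004],
    [0,0,0.003],
    [0,0,0.003],
    [0,0,0.002],
    [0,0,0]
  ],
  "rotation": [
    [0,0,0],
    [0,0,0],
    [0,0,0],
    [0,0,0],
    [0,0,0],
    [0,0,0],
    [0,0,0],
    [0,0,0]
  ]
}}

```text
time_s: 23.48
eef_pos: [0.5239, 0.0243, 0.1375]
ee_rot: [179.9, 0.2, 72.5]
wrist_force: [-0.3, -0.1, -1.1]
width: 0.165
grasp_force: 20.0
```

Request:
{"op": "arm_command", "data": {
  "xyz": [
    [0,0,0.002],
    [0,0,0.001],
    [0,0,0]
  ],
  "rotation": [
    [0,0,0],
    [0,0,0],
    [0,0,0]
  ],
  "newtons": 12
}}

```text
time_s: 23.85
eef_pos: [0.5239, 0.0243, 0.136]
ee_rot: [179.9, 0.2, 72.5]
wrist_force: [0.2, -0.3, -1.0]
width: 0.172
grasp_force: 12.0
```

Request:
{"op": "arm_command", "data": {
  "xyz": [
    [0,0,0.001],
    [0,0,0.001],
    [0,0,0]
  ],
  "rotation": [
    [0,0,0],
    [0,0,0],
    [0,0,0]
  ]
}}

```text
time_s: 24.22
eef_pos: [0.5239, 0.0243, 0.135]
ee_rot: [179.9, 0.2, 72.5]
wrist_force: [-0.8, 0.2, -0.1]
width: 0.173
grasp_force: 12.0
```

Request:
{"op": "arm_command", "data": {
  "xyz": [
    [0,0,0.001],
    [0,0,0.001],
    [0,0,0]
  ],
  "rotation": [
    [0,0,0],
    [0,0,0],
    [0,0,0]
  ]
}}

```text
time_s: 24.6
eef_pos: [0.5239, 0.0243, 0.134]
ee_rot: [179.9, 0.2, 72.5]
wrist_force: [-0.6, -0.4, -0.9]
width: 0.174
grasp_force: 12.0
```

Request:
{"op": "arm_command", "data": {
  "xyz": [
    [0,0,0.001],
    [0,0,0.001],
    [0,0,0]
  ],
  "rotation": [
    [0,0,0],
    [0,0,0],
    [0,0,0]
  ]
}}

```text
time_s: 24.98
eef_pos: [0.5241, 0.0242, 0.1333]
ee_rot: [179.9, 0.2, 72.5]
wrist_force: [-0.4, 0.4, 2.5]
width: 0.172
grasp_force: 12.0
```

Request:
{"op": "arm_command", "data": {
  "xyz": [
    [0,0,0.001],
    [0,0,0]
  ],
  "rotation": [
    [0,0,0],
    [0,0,0]
  ]
}}

```text
time_s: 25.22
eef_pos: [0.5242, 0.0242, 0.1332]
ee_rot: [179.8, 0.2, 72.5]
wrist_force: [-1.6, 0.2, 5.6]
width: 0.172
grasp_force: 12.0
```

Request:
{"op": "arm_command", "data": {
  "xyz": [
    [0,0,0],
    [0,0,0],
    [0,0,0],
    [0,0,0],
    [0,0,0]
  ],
  "rotation": [
    [0,0,0],
    [0,0,0],
    [0,0,0],
    [0,0,0],
    [0,0,0]
  ],
  "hand": 46
}}

```text
time_s: 25.85
eef_pos: [0.5239, 0.0243, 0.1325]
ee_rot: [179.9, 0.2, 72.5]
wrist_force: [0.1, -0.2, 0.7]
width: 0.5
grasp_force: 0.0
```

Request:
{"op": "arm_command", "data": {
  "xyz": [
    [0,0,-0.01],
    [0,0,-0.03],
    [0,0,-0.05],
    [0,0,-0.05],
    [0,0,-0.05],
    [0,0,-0.05],
    [0,0,-0.03],
    [0,0,0]
  ],
  "rotation": [
    [0,0,0],
    [0,0,0],
    [0,0,0],
    [0,0,0],
    [0,0,0],
    [0,0,0],
    [0,0,0],
    [0,0,0]
  ]
}}

```text
time_s: 26.85
eef_pos: [0.5243, 0.0247, 0.2688]
ee_rot: [179.7, 0.2, 72.5]
wrist_force: [0.2, 0.4, -0.3]
width: 0.498
grasp_force: 0.0
```

Run:
```python
from plan import *
rows([(np.r_[.42,.25,.28],DOWN,8)])
```

```text
{"xyz": [[0.046, -0.042, -0.003], [0.046, -0.042, -0.003], [0.046, -0.041, -0.003], [0.046, -0.042, -0.003], [0.045, -0.042, -0.004], [0.046, -0.042, -0.003], [0.046, -0.041, -0.002], [0.046, -0.042, -0.003]], "rotation": [[0.0, 0.0, 0.0], [0.0, 0.0, 0.0], [0.0, 0.0, 0.0], [0.0, 0.0, 0.0], [0.0, 0.0, 0.0], [0.001, 0.0, 0.0], [0.0, 0.0, 0.0], [0.0, 0.0, 0.0]]}
```

Request:
{"op": "arm_command", "data": {
  "xyz": [
    [0.046,-0.042,-0.003],
    [0.046,-0.042,-0.003],
    [0.046,-0.042,-0.003],
    [0.046,-0.042,-0.003],
    [0.046,-0.042,-0.003],
    [0.046,-0.042,-0.003],
    [0.046,-0.042,-0.003],
    [0.046,-0.042,-0.003]
  ],
  "rotation": [
    [0,0,0],
    [0,0,0],
    [0,0,0],
    [0,0,0],
    [0,0,0],
    [0,0,0],
    [0,0,0],
    [0,0,0]
  ]
}}

```text
time_s: 27.85
eef_pos: [0.4179, 0.2514, 0.2776]
ee_rot: [180.0, 0.3, 72.5]
wrist_force: [0.0, -0.0, -0.1]
width: 0.504
grasp_force: 0.0
```

Run:
```python
from plan import *
import cv2
t,s=[ctrl.read_camera(n)["color"][:,:,::-1] for n in("top","side")]
a=cv2.resize(t[80:280,130:330],(400,400));b=cv2.resize(s[130:270,150:290],(400,400))
cv2.imwrite("pics/p6.png",np.clip(np.hstack([a,b])*1.5,0,255).astype(np.uint8))
```

```text
(no output)
```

View pics/p6.png

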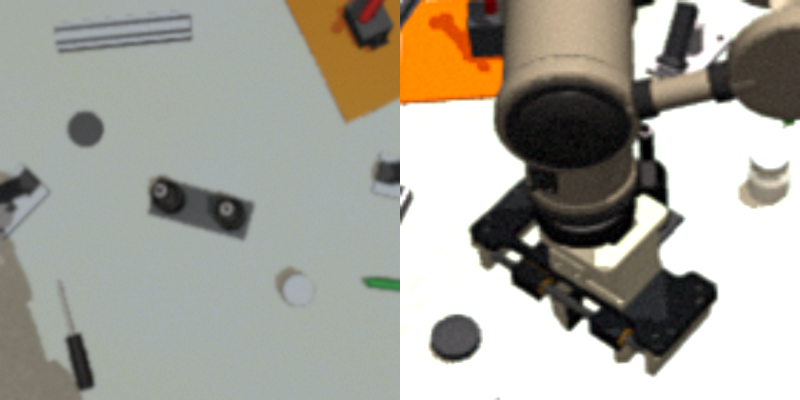

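Top crop: both pens are in the cups, with tips at (159,190) and (227,209). The bystanders look unmoved. I'll check upright numerically, then hand in.

Run:
```python
from h import *
for n,x,y in(("L",159,190),("R",227,209)): print(n,plane("top",(130+x/2-.25,80+y/2-.25),.16))
from workcell import ctrl
I=ctrl.read_camera("top")["color"].astype(int); d=np.abs(I-C["top"]["color"]).max(2)
for nm,(u,v) in dict(screwdriver=(168,245),jar=(278,225),lens=(173,144),extr=(192,96)).items(): print(nm,np.sort(d[v-12:v+12,u-15:u+15].ravel())[-20])
```

```text
L [0.52271006 0.02464524 0.16      ]
R [ 0.49612407 -0.06167013  0.16      ]
screwdriver 3
jar 3
lens 3
extr 3
```

Both pen tips are within about 2 mm of where I released them, so they stand upright, and the bystanders haven't moved.

```bash
python3 -c "
from workcell import ctrl
print(ctrl.job_done())"
```

```text
the job is handed in; nothing more can be done
None
```

Both laser pens stand upright on the floors of the twin-cup holder, one per cup with the button end up; they were lowered in and let go, the four listed bystanders didn't move, and the job was handed in at about 28 s.

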